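Set the saw's length stop from a sample batten

TASK

Set the mitre saw's length stop from the sample: get the dark batten flat on the bed, flush against the fence with its left end touching the saw blade, and slide the stop along the fence until it touches the batten's right end, without forcing the batten against the blade. Then, with everything still touching, press the stop's red lever fully down to lock it. Leave the batten in place, and everything else on the bench where it is.

Things in the scene. Friction and masses are not known exactly. Their poses are not given: they have to be found in the camera images.
- saw_line (a point): Point where the right-hand flat of the saw blade meets the front face of the fence, at bed height (90 mm above the bench). Station axes: x points backwards, square to the fence (fence face: x = 0; white bed: x = -140 mm to 0); y points left along the fence (blade's right face: y = 0, so the wood lies at negative y); z up, bed at z = 0. Place and yaw differ each time.
- station: Fixed cross-cut station: mitre saw with its head locked down, and to its right a white bed with an aluminium fence (50 mm above the bed, 30 mm thick). Green guard, motor and black front handle rise to 200 mm above the bed, from 10 mm right of the blade leftwards; the handle reaches 200 mm in front of the fence. Origin: on the bench, 90 mm below saw_line; same axes.
- blade: The saw blade, a 216 mm steel disc 2.4 mm thick standing down through the bed, square to the fence; its right-hand face is the plane y = 0. Fixed, not turning.
- batten: The sample: a loose dark-brown wooden batten with pale end grain, 32 mm thick (its x), 190 mm long (its y), 40 mm high, about 0.2 kg, lying on the bed between stop and blade, up to 40 mm off the fence, up to 60 mm short of the blade and up to 7 degrees askew, its y roughly along the fence. Origin: centre of its underside. It takes 0.5 to 2 N to push.
- stop (a joint): Travel of the aluminium length stop, a carriage that straddles the top of the fence and slides along it. In m; grows as the stop moves left, towards the blade: the stop face is (440 mm - value) to the right of the blade. Range 0 to 0.26. It slides stiffly, at about 4 to 5 N, and stays where it is left.
- stop_face (a point): Middle of the stop face, 18 mm in front of the fence face and 20 mm above the bed: the left-hand (+y) face of the stop arm, which is to meet the batten's end. The arm hangs in front of the fence, 16 mm thick, from 34 to 3 mm in front of the fence face and from 5 mm above the bed up. Axes as the station's.
- stop_back (a point): Centre of the carriage's right-hand (-y) end, a flat face to push it by, above the fence: it spans x = -8 to +48 mm from the fence face and 51 to 81 mm above the bed, and lies 80 mm to the right of the stop face; the point is 15 mm behind the fence face and 66 mm above the bed. Axes as the station's.
- lever (a joint): Red locking lever on top of the stop carriage, in rad: 0 = fully raised (standing 54 degrees above level, unlocked); grows as it is pressed down towards the front; 0.90 = fully down, nearly level (0.05 rad above level, locked). Turns stiffly (about 2 N at its tip) and stays where it is left.
- lever_tip (a point): Top of the lever's rounded end, on its upper face, 80 mm out from the pivot. The lever is 16 mm wide (along the fence) and 9 mm thick, its end 22 mm across; its upper face lies 10.5 mm above the line from pivot to end. Raised, the upper face looks backwards and up: push it forwards and down. z: square to the upper face; -x: outward along the lever.
- lever_pivot (a point): The lever's pivot on the stop carriage: axis along the fence, 34 mm behind the fence face, 93 mm above the bed, 18 mm to the right of the stop face. The hub's radius is 11 mm. Axes as the station's.
- pencil: Bystander: flat red carpenter's pencil, 13 x 165 x 8 mm, lying on the white bed near its front edge, along the fence.
- tape: Bystander: yellow tape measure, 64 x 36 x 62 mm, standing on the white bed near its right-hand end.
- wax: Bystander: small round tin of wax, 70 mm across, 50 mm high, standing on the bench behind the fence.
- glue: Bystander: white glue bottle, 60 mm across, 170 mm high, standing on the bench.
- offcut: Bystander: pale wooden offcut lying on the bench, 60 x 170 x 32 mm.
Not all that is in view belongs to the job. Several things have the shape of the batten; the one meant has the colours described above.

How it is judged:
By the outcome, as a careful person would: the job done as asked, in the order asked, and still so for the second after the job is handed in, with the robot touching nothing.
It also fails if it takes over 67 s, if anything falls off the work surface, if the arm or the gripper's body presses on something with over 40 N, if the wrist force passes 120 N, or if a joint passes its speed limit or range.

ROBOT

A 6-joint arm with a two-finger parallel gripper is mounted at the origin on the work surface. World frame = base frame: x ahead of the robot, y to its left, z up, the work surface at z = 0. Lengths are in mm, angles in degrees, forces in N, time in s.
With the tool pointing down it reaches from about 300 to 850 mm from the base axis. Payload 4.2 kg.
Tool frame: the origin (TCP) lies midway between the tips of the shut fingers; the grasp point (between the pads) lies 19 mm behind it (env.grasp_offset is the distance from the TCP to the grasp point, in mm); z points along the fingers, y is the line along which they close (so a half turn about z gives the same grasp; the last joint's range is limited). The gripper opens to 91 mm and grips with 3 to 60 N. Pads are 32 mm wide; open, the fingers measure 118 mm over their backs; the gripper's body (76 mm by 178 mm) begins 60 mm behind the grasp point.
Start: joints at [62.968, 18.312, 89.639, -0, 72.044, -1.146], TCP at [251.041, 517.321, 213.976] pointing down, gripper open.
Joint ranges: [-177.97, 177.97], [-48.28, 115.42], [12.27, 149.76], [-77.06, 257.06], [2.81, 150.46], [-146.56, 146.56]. Speed limits (degrees/s): [147.25, 147.25, 180, 180, 180, 180].

INTERFACE

Orientations are given as [roll, pitch, yaw] about the fixed x, y, z axes, in that order (R = Rz(yaw) Ry(pitch) Rx(roll)).
In Python, from workcell import env, optics gives the robot as it stands. The module is installed in compiled form; this text tells all that it offers.
- The arm moves only by the tool send_rows, never from a script. Its argument "targets" is a list that holds one entry, the list of rows, each a list of 7 numbers: the turn, a rotation vector about the world's x, y, z scaled (see below), then the shift along the world's x, y, z scaled (see below), then the closure, from -1 (fully open) to 1 (shut). In form: [[[rx, ry, rz, x, y, z, gripper], ...]]. A call has 1 to 12 rows; each row shifts and turns the commanded pose from where the row before left it; what a row does not reach is not made up. The controller multiplies each number of a shift by 0.2 m and each number of a turn by pi/2 rad. A row lasts 1/10 s, in which the tool goes at most 50 mm and 8.59 degrees, less where a joint would pass 70% of its speed; a pose out of reach is approached as far as the arm can. A call with a number of a shift or a turn outside -1 to 1 is refused whole. A call with a gripper value outside its range is refused whole. The fingers move at their own pace and stop on an object; "grip_force" is the grip in N (left out, the last holds). Time passes only in rows, so rows that do not move let the fingers close. It gives the time, the measured TCP pose, the force, the opening and the grip force at its end, in the units of the state.
- env.state(): the state, without advancing time (a new reading comes with each control period).
- optics.grab_frame(name): name is "side" or "top"; returns (picture, depth): 480x640x3 uint8, red, green, blue; 480x640 float32, mm along the optical axis (not along the pixel's ray), 0 where there is no reading.
- optics.camera_info(name): a dict with "camera_matrix" (3x3 intrinsics, pixels), "k1" (the pictures are not rectified: a ray, as slopes to the right and down, at radius r is drawn at 1 + k1 r^2 times it, then the intrinsics apply), "R" (3x3) and "t" (3): a world point X has camera coordinates R X + t. Camera axes: x right, y down, z forward; pixel columns grow to the right and rows downward; lengths in mm; the calibration is good to about 2 mm. A picture is of the moment at which its call begins. camera_info takes no time and is no camera call.
- env.job_done(): hands the job in; it is judged then, once.
Trained networks look in the newest picture that a camera, given by its name, has taken for a name from the list of things; names that differ only in an ending like _2 or _b are one class to them, and where a whole thing is asked for, a point or a joint stands for the part that bears it (a point fixed in the world has none). Each returns a list of dicts, best first, with "conf" (0 to 1); they miss things now and then, are a little off and sometimes report something else, mostly with a low value. They report only what shows in the picture. A call takes as long as a camera call. They do not tell look-alikes from the thing itself.
- optics.silhouettes(camera, name): "mask" (480x640 bool, what is visible of it) and "at" ([column, row] in pixels, amid what is visible of it).
- optics.place_of(camera, name): "at" ([column, row] in pixels: a listed point, or the origin of a listed thing).
The state is a dict: "time_s": time; "qpos": joint angles; "qvel": joint speeds; "effort": joint torques, N m; "ee_pos": TCP position; "ee_rot": TCP orientation; "force": force on the tool from outside, world axes, zero at the start; "torque": the same for the moment, N m; "gripper_width": finger opening in mm; "gripper_force": force on a finger pad.
Only numpy, scipy, OpenCV 4.12 (cv2) and the standard library are available. Lean on these libraries where they do the work, as an engineer would, in place of code of your own. Each camera call takes 0.05 s, during which the arm holds its last target. There are 200 camera calls.

## Working session

There is one attempt and no reset: what is moved stays moved. The work goes in short steps, Python scripts to look and compute and a tool call to move; the robot and the scene stay as the last step left them, time stands still between calls to the robot, and variables do not carry over. Pictures are saved under pics/ and viewed, at most 10 in all, crops included, and the job is handed in when it is done.

Besides the shell and the picture viewer there is one more tool, called after "Emit:" by a JSON object that holds its "op" and its "data", one argument or row to a line. send_rows: Moves the arm, as the interface text tells. Its arguments: {"type":"object","properties":{"targets":{"type":"array"},"grip_force":{"type":"number"}},"required":["targets"]}

```bash
mkdir -p pics; cat > h.py <<'E'
import numpy as np, cv2
from workcell import env, optics
def cam(n):
    c=optics.camera_info(n); return np.array(c["camera_matrix"]),c["k1"],np.array(c["R"]),np.array(c["t"])
def rays(n,uv):
    K,k1,R,t=cam(n); uv=np.asarray(uv,float).reshape(-1,1,2)
    return cv2.undistortPoints(uv,K,np.array([k1,0,0,0,0.]))[:,0]
def at_z(n,uv,z):
    K,k1,R,t=cam(n); s=rays(n,uv); d=np.c_[s,np.ones(len(s))]@R; o=-R.T@t
    return o+d*((z-o[2])/d[:,2])[:,None]
def at_depth(n,uv,dep):
    K,k1,R,t=cam(n); s=rays(n,uv); P=np.c_[s,np.ones(len(s))]*np.asarray(dep).reshape(-1,1)
    return (P-t)@R
def cloud(n,dep):
    v,u=np.mgrid[0:480,0:640]; return at_depth(n,np.c_[u.ravel(),v.ravel()],dep.ravel()).reshape(480,640,3)
def proj(n,X):
    K,k1,R,t=cam(n); return cv2.projectPoints(np.asarray(X,float).reshape(-1,1,3),cv2.Rodrigues(R)[0],t,K,np.array([k1,0,0,0,0.]))[0][:,0]
E
python3 - <<'E'
from h import *
np.set_printoptions(precision=1,suppress=True)
ims=[]
for n in("top","side"):
    p,d=optics.grab_frame(n); cv2.imwrite(f"pics/{n}0.png",p[:,:,::-1]); np.save(f"{n}0.npy",d)
    K,k1,R,t=cam(n); print(n,-R.T@t,R[2])
    for nm in("saw_line","stop_face","stop_back","lever_tip","lever_pivot","batten"):
        r=optics.place_of(n,nm)
        for q in r[:3]:
            u,v=q["at"]; print(nm,round(q["conf"],2),np.array(q["at"]),at_depth(n,[q["at"]],d[int(v),int(u)])[0])
E
```

```text
top [ 379.2   25.  1380.9] [ 0.1  0.  -1. ]
saw_line 0.96 [236.6 242.9] [520.5 281.8 138.1]
stop_face 0.64 [334.1 257.8] [471.7   2.5 168.2]
lever_tip 0.48 [340. 249.] [489.1 -12.  240.6]
lever_pivot 0.91 [343.8 237.6] [523.8 -24.1 202.7]
batten 0.67 [144.5 312.8] [319.8 583.   40.4]
batten 0.65 [280.9 259.2] [472.5 155.  129.7]
batten 0.2 [347.  288.7] [386.  -35.3  94.2]
side [  462.1 -1156.4   863.5] [ 0.1  0.9 -0.5]
saw_line 0.71 [306.9 216.3] [528.6 215.7 139.8]
stop_face 0.63 [294.9 261.1] [479.8  -9.5 120.7]
stop_back 0.94 [303.8 264.8] [501.6 -74.9 149.7]
stop_back 0.25 [381.7 282.8] [730.6   0.6  18.9]
lever_tip 0.67 [293.9 218.9] [487.4 222.9 129.4]
lever_pivot 0.76 [310.5 244.4] [523.6 -29.2 183.4]
batten 0.95 [248.7 205.7] [319.5 585.2   7.1]
batten 0.52 [291.9 238.6] [476.2  99.6 129.6]
```

```bash
python3 - <<'E'
import cv2,numpy as np
a=cv2.imread("pics/top0.png");b=cv2.imread("pics/side0.png")
A=cv2.resize(a[160:340,120:440],(800,450),interpolation=3); cv2.imwrite("pics/tc.png",A)
B=cv2.resize(b[150:330,200:440],(800,600),interpolation=3); cv2.imwrite("pics/sc.png",B)
E
```

```text
(no output)
```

View pics/tc.png

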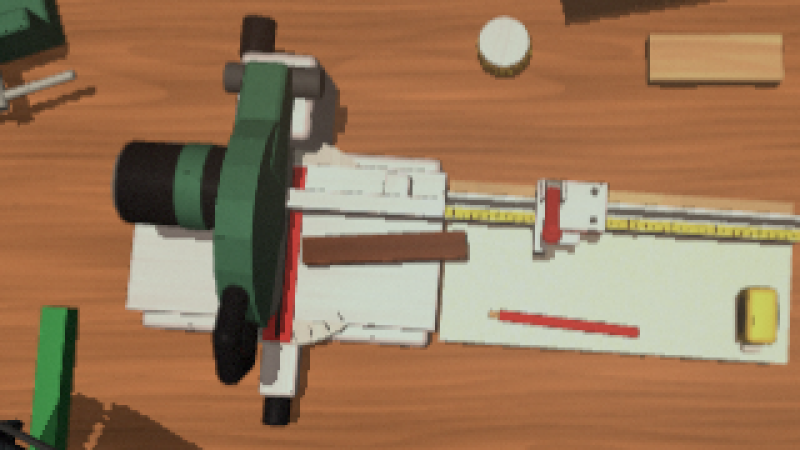

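View pics/sc.png

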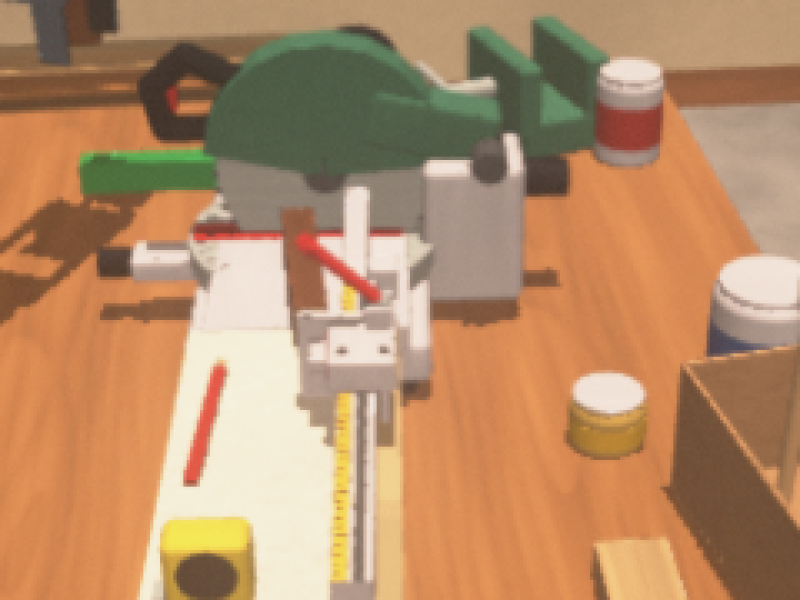

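View pics/top0.png

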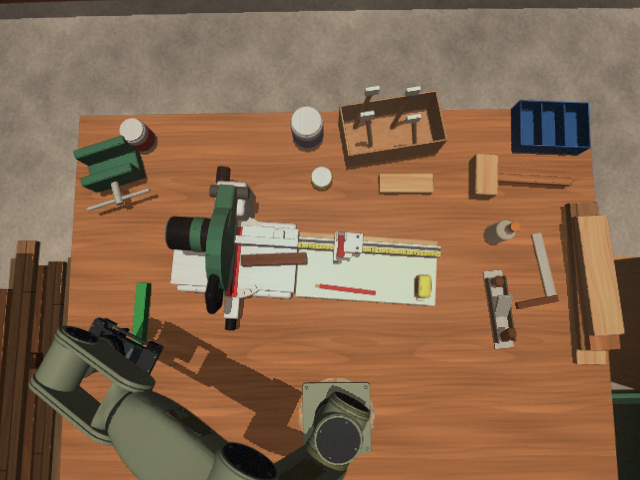

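The dark-brown batten lies on the bed at top (275,259). The look-alikes are the green bar at (143,312) and the pale offcut at (405,184). Only the one at (275,259) is dark brown on the bed between blade and stop, and the enlarged crop confirms it. The pencil is at (345,289), the tape at (424,287) and the stop at (347,245).

```bash
python3 - <<'E'
from h import *
np.set_printoptions(precision=1,suppress=True)
d=np.load("top0.npy"); C=cloud("top",d)
im=cv2.imread("pics/top0.png")
# height map zones in region
reg=np.zeros((480,640),bool); reg[225:300,232:442]=1
z=C[:,:,2]
bed=reg&(abs(z-90)<8); print("bed z",np.median(z[bed]),bed.sum())
# fence front edge: per column lowest row with z in 132..148 connected to fence
pts=[]
for u in list(range(250,325,5))+list(range(370,436,5)):
    col=z[228:300,u]; print(u,[int(x) for x in z[230:266,u]]) if u in(255,300,310,320,345,390,430) else 0
# batten
optics.grab_frame("top")
for q in optics.silhouettes("top","batten")[:3]:
    m=q["mask"]; print(q["conf"],q["at"],m.sum())
    if abs(q["at"][0]-275)<25:
        v,u=np.nonzero(m); c=cv2.findContours(m.astype(np.uint8),0,2)[0]; c=max(c,key=len)
        P=at_z("top",c.reshape(-1,2),130)[:,:2]; r=cv2.minAreaRect(P.astype(np.float32)); print("rect",r,cv2.boxPoints(r))
E
```

```text
bed z 89.30788346594188 9071
255 [85, 90, 88, 91, 88, 87, 140, 141, 138, 143, 140, 136, 134, 136, 119, 83, 87, 89, 86, 86, 87, 87, 90, 84, 126, 128, 128, 128, 126, 128, 127, 135, 126, 125, 129, 91]
300 [-5, 1, 87, 88, 87, 88, 137, 142, 142, 140, 135, 136, 139, 139, 139, 141, 135, 124, 87, 90, 91, 87, 126, 125, 128, 132, 125, 130, 127, 131, 131, 130, 129, 106, 91, 95]
310 [2, -1, 88, 90, 85, 86, 87, 136, 140, 139, 136, 139, 139, 135, 141, 142, 137, 137, 106, 87, 92, 91, 90, 94, 89, 88, 86, 87, 95, 91, 87, 83, 87, 90, 89, 85]
320 [2, -1, 0, 84, 93, 87, 89, 86, 141, 141, 136, 145, 137, 137, 141, 140, 140, 138, 125, 98, 90, 88, 89, 87, 87, 87, 87, 88, 90, 88, 91, 88, 90, 86, 87, 86]
390 [-4, -1, 0, 2, 1380, 0, -2, -1, 87, 89, 89, 88, 139, 138, 139, 144, 141, 138, 137, 138, 140, 139, 145, 123, 91, 88, 85, 88, 91, 85, 86, 90, 95, 86, 92, 88]
430 [-2, 2, 1, 3, 1, 0, 0, 0, -5, -5, 88, 87, 91, 88, 90, 135, 142, 139, 140, 140, 139, 137, 142, 138, 137, 140, 109, 88, 89, 84, 89, 89, 87, 88, 86, 86]
0.71 [274.3, 258.3] 783
rect ((474.991455078125, 176.251953125), (35.16237258911133, 188.01602172851562), 0.841780960559845) [[456.  270. ]
 [458.8  82. ]
 [494.   82.5]
 [491.2 270.5]]
0.19 [422.9, 285.2] 359
```

```bash
cat >> h.py <<'E'
def tri(uvt,uvs):
    A=[];b=[]
    for n,uv in(("top",uvt),("side",uvs)):
        K,k1,R,t=cam(n); s=rays(n,[uv])[0]; d=R.T@np.r_[s,1]; d/=np.linalg.norm(d); M=np.eye(3)-np.outer(d,d); A.append(M); b.append(M@(-R.T@t))
    return np.linalg.lstsq(np.vstack(A),np.hstack(b),rcond=None)[0]
E
python3 - <<'E'
from h import *
np.set_printoptions(precision=1,suppress=True)
d=np.load("top0.npy"); z=cloud("top",d)[:,:,2]
f=[];bk=[]
for u in list(range(250,326,3))+list(range(370,436,3)):
    col=z[:,u]; rows=[v for v in range(233,260) if 126<col[v]<150]
    # first run of fence rows
    run=[rows[0]]
    for v in rows[1:]:
        if v==run[-1]+1: run.append(v)
        else: break
    v=run[-1]; nx=col[v+1]; f.append((u,v+.5+np.clip((nx-90)/50,0,1))); v=run[0]; bk.append((u,v-.5))
for nm,e in(("front",f),("back",bk)):
    P=at_z("top",e,140); 
    k=np.ones(len(P),bool)
    for _ in range(3):
        c=np.polyfit(P[k,1],P[k,0],1); r=P[:,0]-np.polyval(c,P[:,1]); k=abs(r)<4
    print(nm,"x = %.1f + %.4f y, yaw %.2f"%(c[1],c[0],np.degrees(-np.arctan(c[0]))),k.sum(),len(P),r[k].std())
T=dict(saw_line=((236.6,242.9),(306.9,216.3)),stop_face=((334.1,257.8),(294.9,261.1)),lever_pivot=((343.8,237.6),(310.5,244.4)))
for k,(a,b) in T.items(): print(k,tri(a,b))
print("saw at z90",at_z("top",[T["saw_line"][0]],90),at_z("side",[T["saw_line"][1]],90))
print(env.state()["ee_rot"],env.state()["time_s"])
E
```

```text
front x = 497.5 + 0.0805 y, yaw -4.60 44 48 0.40100763610505863
back x = 527.1 + 0.0628 y, yaw -3.59 38 48 1.9143666466301723
saw_line [528.5 289.8 100.2]
stop_face [477.9   1.5 113.3]
lever_pivot [525.1 -25.1 181.1]
saw at z90 [[525.9 291.8  90. ]] [[533.2 310.1  90. ]]
[180.   -0.  154.1] 0.8
```

Emit:
{"op": "send_rows", "data": {
  "targets": [
    [[0, 0, 0, 0, 0, 0.17, -1], [0, 0, 0, 0, 0, 0.17, -1], [0, 0, 0, 0, 0, 0.17, -1], [0, 0, 0, 0, 0, 0.17, -1], [0, 0, 0.0237, 0.085, -0.1675, 0, -1], [0, 0, 0.0237, 0.085, -0.1675, 0, -1], [0, 0, 0.0237, 0.085, -0.1675, 0, -1], [0, 0, 0.0237, 0.085, -0.1675, 0, -1], [0, 0, 0.0237, 0.085, -0.1675, 0, -1], [0, 0, 0.0237, 0.085, -0.1675, 0, -1], [0, 0, 0.0237, 0.085, -0.1675, 0, -1], [0, 0, 0.0237, 0.085, -0.1675, 0, -1]]
  ]
}}

```text
time_s: 2.0
ee_pos: [387.4, 247.9, 350.2]
ee_rot: [180.0, 0.0, 171.3]
force: [0.2, 1.0, 0.0]
gripper_width: 91.1
gripper_force: 0.0
```

Emit:
{"op": "send_rows", "data": {
  "targets": [
    [[0, 0, 0.0237, 0.085, -0.1675, 0, -1], [0, 0, 0.0237, 0.085, -0.1675, 0, -1], [0, 0, 0, 0, 0, -0.15, -1], [0, 0, 0, 0, 0, -0.15, -1], [0, 0, 0, 0, 0, -0.15, -1], [0, 0, 0, 0, 0, -0.15, -1], [0, 0, 0, 0, 0, 0, -1], [0, 0, 0, 0, 0, 0, -1]]
  ]
}}

```text
time_s: 2.8
ee_pos: [421.3, 182.5, 230.6]
ee_rot: [180.0, 0.0, 175.4]
force: [-0.3, -0.3, -0.4]
gripper_width: 91.0
gripper_force: 0.0
```

```bash
python3 - <<'E'
from h import *
np.set_printoptions(precision=1,suppress=True)
s=env.state(); print({k:s[k] for k in("time_s","qpos","ee_pos","ee_rot","force")})
p,d=optics.grab_frame("side"); cv2.imwrite("pics/s1.png",cv2.resize(p[150:330,200:440],(800,600),interpolation=3)[:,:,::-1])
E
```

```text
{'time_s': 2.8, 'qpos': array([ 22. ,   7.1, 102.1,   0. ,  70.7, -63.5]), 'ee_pos': array([421.3, 182.5, 230.6]), 'ee_rot': array([180. ,   0. , 175.4]), 'force': array([-0.3, -0.3, -0.4])}
```

Emit:
{"op": "send_rows", "data": {
  "targets": [
    [[0, 0, 0, 0, 0, -0.126, -1], [0, 0, 0, 0, 0, -0.126, -1], [0, 0, 0, 0, 0, -0.126, -1], [0, 0, 0, 0, 0, -0.126, -1], [0, 0, 0, 0, 0, -0.126, -1], [0, 0, 0, 0, 0, 0, -1], [0, 0, 0, 0.025, -0.002, 0, -1], [0, 0, 0, 0.025, -0.002, 0, -1], [0, 0, 0, 0.015, -0.0012, 0, -1], [0, 0, 0, 0.015, -0.0012, 0, -1], [0, 0, 0, 0.015, -0.0012, 0, -1], [0, 0, 0, 0.015, -0.0012, 0, -1]]
  ]
}}

```text
time_s: 4.05
ee_pos: [443.1, 180.6, 104.2]
ee_rot: [180.0, -0.0, 175.4]
force: [-1.4, 1.4, 1.7]
gripper_width: 91.3
gripper_force: 0.9
```

Emit:
{"op": "send_rows", "data": {
  "targets": [
    [[0, 0, 0, 0.015, -0.0012, 0, -1], [0, 0, 0, 0.015, -0.0012, 0, -1], [0, 0, 0, 0.015, -0.0012, 0, -1], [0, 0, 0, 0.01, -0.0008, 0, -1], [0, 0, 0, 0, 0, 0, -1]]
  ]
}}

```text
time_s: 4.55
ee_pos: [454.3, 179.5, 103.9]
ee_rot: [-180.0, -0.0, 175.4]
force: [-1.7, -0.9, 1.5]
gripper_width: 91.4
gripper_force: 0.8
```

Emit:
{"op": "send_rows", "data": {
  "targets": [
    [[0, 0, 0, 0.0075, -0.0006, 0, -1], [0, 0, 0, 0.0075, -0.0006, 0, -1], [0, 0, 0, 0.0075, -0.0006, 0, -1], [0, 0, 0, 0.0075, -0.0006, 0, -1], [0, 0, 0, 0, 0, 0, -1]]
  ]
}}

```text
time_s: 5.05
ee_pos: [460.6, 179.1, 103.9]
ee_rot: [180.0, 0.0, 175.4]
force: [-0.0, 0.5, -1.0]
gripper_width: 91.4
gripper_force: 0.2
```

Emit:
{"op": "send_rows", "data": {
  "targets": [
    [[0, 0, 0, 0.005, -0.0004, 0, -1], [0, 0, 0, 0.005, -0.0004, 0, -1], [0, 0, 0, 0, 0, 0, -1]]
  ]
}}

```text
time_s: 5.35
ee_pos: [462.3, 179.0, 104.0]
ee_rot: [180.0, 0.0, 175.4]
force: [-1.1, -0.2, 0.1]
gripper_width: 91.3
gripper_force: 0.4
```

Emit:
{"op": "send_rows", "data": {
  "targets": [
    [[0, 0, 0, 0.005, -0.0004, 0, -1], [0, 0, 0, 0.005, -0.0004, 0, -1], [0, 0, 0, 0, 0, 0, -1]]
  ]
}}

```text
time_s: 5.65
ee_pos: [463.8, 178.9, 103.9]
ee_rot: [-180.0, -0.0, 175.5]
force: [-2.8, 0.2, 0.6]
gripper_width: 91.4
gripper_force: 1.3
```

Emit:
{"op": "send_rows", "data": {
  "targets": [
    [[0, 0, 0, 0.005, -0.0004, 0, -1], [0, 0, 0, 0, 0, 0, -1]]
  ]
}}

```text
time_s: 5.85
ee_pos: [463.8, 178.9, 104.0]
ee_rot: [-180.0, -0.2, 175.5]
force: [-5.4, 0.5, 2.2]
gripper_width: 91.5
gripper_force: 2.8
```

Emit:
{"op": "send_rows", "data": {
  "targets": [
    [[0, 0, 0, 0.005, -0.0004, 0, -1], [0, 0, 0, 0, 0, 0, -1]]
  ]
}}

```text
time_s: 6.05
ee_pos: [463.8, 178.9, 104.0]
ee_rot: [-180.0, -0.3, 175.4]
force: [-7.7, 1.9, 4.4]
gripper_width: 91.4
gripper_force: 4.1
```

Emit:
{"op": "send_rows", "data": {
  "targets": [
    [[0, 0, 0, -0.04, 0.0032, 0, -1], [0, 0, 0, -0.04, 0.0032, 0, -1], [0, 0, 0, 0, 0, 0.1, -1], [0, 0, 0, 0, 0, 0.2, -1], [0, 0, 0, 0, 0, 0.2, -1], [0, 0, 0, 0, 0, 0.2, -1], [0, 0, -0.0833, 0.015, -0.0533, 0, 1], [0, 0, -0.0833, 0.015, -0.0533, 0, 1], [0, 0, -0.0833, 0.015, -0.0533, 0, 1], [0, 0, -0.0833, 0.015, -0.0533, 0, 1], [0, 0, -0.0833, 0.015, -0.0533, 0, 1], [0, 0, -0.0833, 0.015, -0.0533, 0, 1]]
  ]
}}

```text
time_s: 7.25
ee_pos: [468.3, 115.6, 244.1]
ee_rot: [179.9, 0.1, 130.1]
force: [-0.1, 0.0, -0.2]
gripper_width: 46.0
gripper_force: 0.0
```

Emit:
{"op": "send_rows", "data": {
  "targets": [
    [[0, 0, -0.0833, 0.015, -0.0533, 0, 1], [0, 0, -0.0833, 0.015, -0.0533, 0, 1], [0, 0, -0.0833, 0.015, -0.0533, 0, 1], [0, 0, -0.0833, 0.015, -0.0533, 0, 1], [0, 0, -0.0833, 0.015, -0.0533, 0, 1], [0, 0, -0.0833, 0.015, -0.0533, 0, 1], [0, 0, 0, 0, 0, 0, 1], [0, 0, 0, 0, 0, 0, 1]]
  ]
}}

```text
time_s: 8.05
ee_pos: [486.0, 52.2, 244.0]
ee_rot: [180.0, -0.0, 85.6]
force: [-0.5, 0.4, 0.3]
gripper_width: 0.6
gripper_force: 0.0
```

```bash
python3 - <<'E'
from h import *
np.set_printoptions(precision=1,suppress=True)
s=env.state(); print({k:s[k] for k in("time_s","qpos","ee_pos","ee_rot","force")})
a,d=optics.grab_frame("top");p,d2=optics.grab_frame("side")
A=cv2.resize(a[200:310,220:390],(800,518),interpolation=3)[:300]; B=cv2.resize(p[170:290,240:440],(500,300),interpolation=3)
cv2.imwrite("pics/m1.png",np.vstack([A[:,:,::-1],np.pad(B,((0,0),(0,300),(0,0)))[:,:,::-1]]))
E
```

```text
{'time_s': 8.05, 'qpos': array([ 4.8,  9.4, 97.4,  0. , 73.2,  9.2]), 'ee_pos': array([486. ,  52.2, 244. ]), 'ee_rot': array([180. ,  -0. ,  85.6]), 'force': array([-0.5,  0.4,  0.3])}
```

View pics/m1.png

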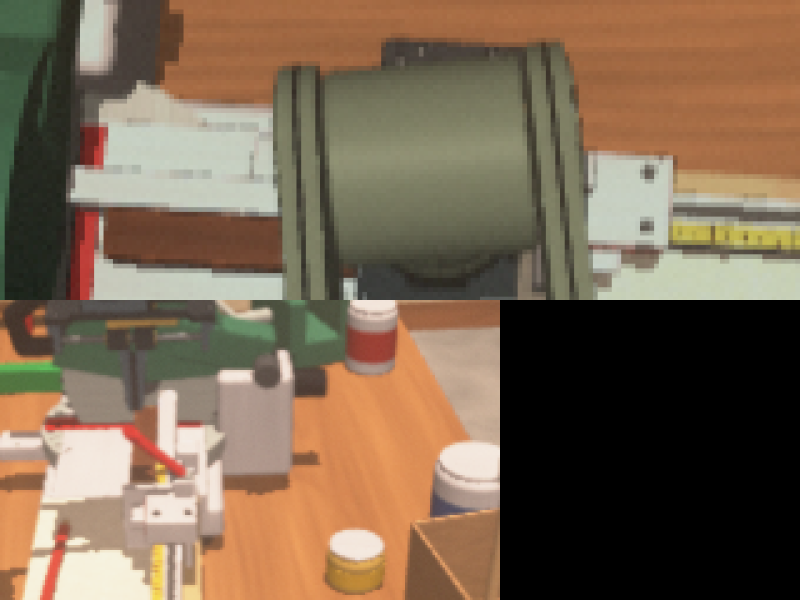

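```bash
python3 - <<'E'
from h import *
np.set_printoptions(precision=0,suppress=True)
p,d=optics.grab_frame("top"); C=cloud("top",d)
# station coords
o=np.array([520.8,290]); 
S=np.stack([(C[...,0]-o[0])*.9968-(C[...,1]-o[1])*.0802,(C[...,0]-o[0])*.0802+(C[...,1]-o[1])*.9968,C[...,2]],-1)
for v in range(208,262,8): print(v,[tuple(S[v,u].astype(int)) for u in range(276,350,8)])
P=proj("top",[[520.8-0.0802*y if 0 else 520.8-16*.9968+.0802*y,290+16*.0802+.9968*y,130] for y in (0,-10,-20,-30)]); print(P.round(1))
for r in range(246,254,2): print(r,p[r,232:250].sum(1))
E
```

```text
208 [(np.int64(135), np.int64(-94), np.int64(-4)), (np.int64(137), np.int64(-120), np.int64(-4)), (np.int64(138), np.int64(-146), np.int64(-1)), (np.int64(140), np.int64(-172), np.int64(0)), (np.int64(72), np.int64(-218), np.int64(364)), (np.int64(143), np.int64(-224), np.int64(2)), (np.int64(144), np.int64(-249), np.int64(2)), (np.int64(147), np.int64(-275), np.int64(-1)), (np.int64(149), np.int64(-301), np.int64(-2)), (np.int64(150), np.int64(-326), np.int64(0))]
216 [(np.int64(109), np.int64(-96), np.int64(-3)), (np.int64(9), np.int64(-190), np.int64(607)), (np.int64(11), np.int64(-204), np.int64(602)), (np.int64(11), np.int64(-218), np.int64(605)), (np.int64(12), np.int64(-233), np.int64(605)), (np.int64(13), np.int64(-247), np.int64(605)), (np.int64(13), np.int64(-262), np.int64(608)), (np.int64(13), np.int64(-276), np.int64(614)), (np.int64(14), np.int64(-290), np.int64(616)), (np.int64(124), np.int64(-328), np.int64(0))]
224 [(np.int64(73), np.int64(-107), np.int64(64)), (np.int64(-7), np.int64(-192), np.int64(619)), (np.int64(-5), np.int64(-206), np.int64(613)), (np.int64(-4)
[... 1909 characters left out ...]
 (np.int64(-46), np.int64(-212), np.int64(423)), (np.int64(-49), np.int64(-231), np.int64(469)), (np.int64(-48), np.int64(-248), np.int64(477)), (np.int64(-43), np.int64(-264), np.int64(421)), (np.int64(-14), np.int64(-284), np.int64(87)), (np.int64(-58), np.int64(-294), np.int64(636)), (np.int64(-17), np.int64(-329), np.int64(158))]
[[234. 249.]
 [237. 249.]
 [241. 249.]
 [244. 249.]]
246 [112 105 144 121 182 182 305 313 298 488 252 216 210 219 214 218 223 219]
248 [101 106 145 117 179 191 307 307 324 576 257 209 214 211 209 207 212 209]
250 [105 110 154 119 181 186 304 308 305 554 217 217 212 208 219 209 209 206]
252 [107 107 153 127 176 305 312 311 302 455 218 212 205 220 223 221 217 221]
```

Emit:
{"op": "send_rows", "data": {
  "targets": [
    [[0, 0, 0, -0.0125, 0, 0, 1], [0, 0, 0, 0, 0, -0.15, 1], [0, 0, 0, 0, 0, -0.15, 1], [0, 0, 0, 0, 0, -0.15, 1], [0, 0, 0, 0, 0, -0.15, 1], [0, 0, 0, 0, 0, -0.08, 1], [0, 0, 0, 0, 0, 0, 1], [0, 0, 0, 0.0016, 0.02, 0, 1], [0, 0, 0, 0.0016, 0.02, 0, 1], [0, 0, 0, 0.0016, 0.02, 0, 1], [0, 0, 0, 0, 0, 0, 1]]
  ]
}}

```text
time_s: 9.3
ee_pos: [485.2, 64.6, 108.9]
ee_rot: [179.9, -0.0, 85.5]
force: [-0.3, -0.1, 0.6]
gripper_width: 0.5
gripper_force: 0.0
```

Emit:
{"op": "send_rows", "data": {
  "targets": [
    [[0, 0, 0, 0.0008, 0.01, 0, 1], [0, 0, 0, 0.0008, 0.01, 0, 1], [0, 0, 0, 0.0008, 0.01, 0, 1], [0, 0, 0, 0.0008, 0.01, 0, 1], [0, 0, 0, 0.0008, 0.01, 0, 1], [0, 0, 0, 0, 0, 0, 1]]
  ]
}}

```text
time_s: 9.9
ee_pos: [485.3, 74.4, 107.9]
ee_rot: [180.0, -0.0, 85.5]
force: [0.7, -1.7, 1.3]
gripper_width: 0.6
gripper_force: 0.9
```

Emit:
{"op": "send_rows", "data": {
  "targets": [
    [[0, 0, 0, 0.0006, 0.0075, 0, 1], [0, 0, 0, 0.0006, 0.0075, 0, 1], [0, 0, 0, 0.0006, 0.0075, 0, 1], [0, 0, 0, 0.0006, 0.0075, 0, 1], [0, 0, 0, 0, 0, 0, 1]]
  ]
}}

```text
time_s: 10.4
ee_pos: [485.8, 80.4, 107.9]
ee_rot: [-180.0, -0.0, 85.5]
force: [0.3, -0.8, 1.0]
gripper_width: 0.7
gripper_force: 0.7
```

Emit:
{"op": "send_rows", "data": {
  "targets": [
    [[0, 0, 0, 0.0004, 0.005, 0, 1], [0, 0, 0, 0.0004, 0.005, 0, 1], [0, 0, 0, 0, 0, 0, 1]]
  ]
}}

```text
time_s: 10.7
ee_pos: [485.9, 82.3, 107.9]
ee_rot: [-180.0, -0.0, 85.5]
force: [0.8, -1.1, 1.6]
gripper_width: 0.6
gripper_force: 0.7
```

Emit:
{"op": "send_rows", "data": {
  "targets": [
    [[0, 0, 0, 0.0004, 0.005, 0, 1], [0, 0, 0, 0, 0, 0, 1]]
  ]
}}

```text
time_s: 10.9
ee_pos: [486.0, 83.2, 107.9]
ee_rot: [-180.0, -0.0, 85.5]
force: [0.2, -0.8, 0.2]
gripper_width: 0.5
gripper_force: 0.7
```

Emit:
{"op": "send_rows", "data": {
  "targets": [
    [[0, 0, 0, 0.0004, 0.005, 0, 1], [0, 0, 0, 0, 0, 0, 1]]
  ]
}}

```text
time_s: 11.1
ee_pos: [486.1, 84.3, 107.9]
ee_rot: [-180.0, -0.0, 85.5]
force: [0.3, -1.0, 1.0]
gripper_width: 0.6
gripper_force: 0.6
```

Emit:
{"op": "send_rows", "data": {
  "targets": [
    [[0, 0, 0, 0.0004, 0.005, 0, 1], [0, 0, 0, 0, 0, 0, 1]]
  ]
}}

```text
time_s: 11.3
ee_pos: [486.1, 85.3, 107.9]
ee_rot: [-180.0, -0.0, 85.5]
force: [-0.1, 0.1, 0.1]
gripper_width: 0.3
gripper_force: 0.5
```

Emit:
{"op": "send_rows", "data": {
  "targets": [
    [[0, 0, 0, 0.0004, 0.005, 0, 1], [0, 0, 0, 0, 0, 0, 1]]
  ]
}}

```text
time_s: 11.5
ee_pos: [486.2, 86.3, 107.9]
ee_rot: [-180.0, -0.0, 85.5]
force: [-0.3, -1.0, 0.0]
gripper_width: 0.4
gripper_force: 0.4
```

Emit:
{"op": "send_rows", "data": {
  "targets": [
    [[0, 0, 0, 0.0004, 0.005, 0, 1], [0, 0, 0, 0, 0, 0, 1]]
  ]
}}

```text
time_s: 11.7
ee_pos: [486.3, 87.3, 107.9]
ee_rot: [-180.0, -0.0, 85.5]
force: [0.1, -2.0, -0.2]
gripper_width: 0.6
gripper_force: 0.3
```

Emit:
{"op": "send_rows", "data": {
  "targets": [
    [[0, 0, 0, 0.0004, 0.005, 0, 1], [0, 0, 0, 0, 0, 0, 1]]
  ]
}}

```text
time_s: 11.9
ee_pos: [486.4, 88.3, 107.9]
ee_rot: [180.0, -0.0, 85.5]
force: [0.7, 0.5, -0.1]
gripper_width: 0.2
gripper_force: 0.2
```

Emit:
{"op": "send_rows", "data": {
  "targets": [
    [[0, 0, 0, 0.0004, 0.005, 0, 1], [0, 0, 0, 0, 0, 0, 1]]
  ]
}}

```text
time_s: 12.1
ee_pos: [486.5, 89.2, 107.9]
ee_rot: [180.0, -0.0, 85.5]
force: [0.2, 0.1, -0.8]
gripper_width: 0.4
gripper_force: 0.2
```

Emit:
{"op": "send_rows", "data": {
  "targets": [
    [[0, 0, 0, 0.0004, 0.005, 0, 1], [0, 0, 0, 0, 0, 0, 1]]
  ]
}}

```text
time_s: 12.3
ee_pos: [486.6, 90.2, 108.0]
ee_rot: [180.0, -0.0, 85.5]
force: [0.5, -0.3, 0.2]
gripper_width: 0.6
gripper_force: 0.3
```

```bash
python3 - <<'E'
from h import *
np.set_printoptions(precision=1,suppress=True)
p,d=optics.grab_frame("top"); K,_,R,t=cam("top"); s,_d=optics.grab_frame("side")
for r in range(246,256,3): print(r,p[r,228:248].sum(1))
print(at_z("top",[(u,249) for u in(234,236,238,240)],130))
A=cv2.resize(p[225:285,220:320],(700,420),interpolation=0); B=cv2.resize(s[195:255,270:340],(210,180),interpolation=3)
cv2.imwrite("pics/m2.png",np.vstack([A,np.pad(B,((0,0),(0,490),(0,0)))])[:,:,::-1])
E
```

```text
246 [121 105 107 109 107 101 130 213 204 209 217 217 209 215 222 221 214 221
 221 220]
249 [ 97  98 106  97  98  96 122 206 202 205 212 203 202 213 207 205 209 210
 198 207]
252 [ 96  96  99  89  96 101 145 209 213 218 211 224 216 216 218 213 221 211
 224 216]
255 [ 99 108  97  98 110 146 131 136 155 239 133 141 210 205 170 177 180 169
 165 167]
[[503.7 290.9 130. ]
 [503.7 285.  130. ]
 [503.6 279.2 130. ]
 [503.5 273.4 130. ]]
```

View pics/m2.png

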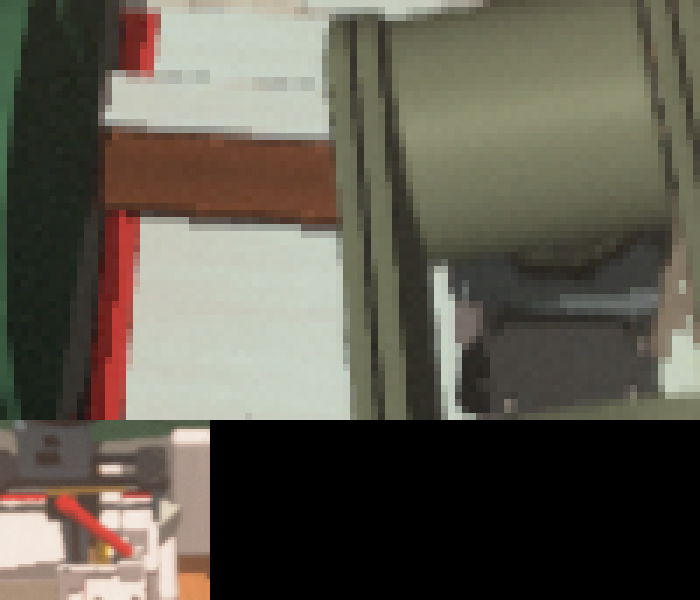

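Emit:
{"op": "send_rows", "data": {
  "targets": [
    [[0, 0, 0, 0.0004, 0.005, 0, 1], [0, 0, 0, 0, 0, 0, 1]]
  ]
}}

```text
time_s: 12.6
ee_pos: [486.6, 90.4, 108.0]
ee_rot: [180.0, 0.1, 85.5]
force: [0.1, -5.4, 0.3]
gripper_width: 0.7
gripper_force: 2.4
```

Emit:
{"op": "send_rows", "data": {
  "targets": [
    [[0, 0, 0, 0.0004, 0.005, 0, 1], [0, 0, 0, 0, 0, 0, 1]]
  ]
}}

```text
time_s: 12.8
ee_pos: [486.6, 90.4, 108.1]
ee_rot: [180.0, 0.2, 85.5]
force: [-0.4, -9.2, 1.7]
gripper_width: 0.8
gripper_force: 4.2
```

Emit:
{"op": "send_rows", "data": {
  "targets": [
    [[0, 0, 0, 0.0004, 0.005, 0, 1], [0, 0, 0, 0, 0, 0, 1]]
  ]
}}

```text
time_s: 13.0
ee_pos: [486.6, 90.4, 108.1]
ee_rot: [180.0, 0.3, 85.6]
force: [-0.1, -11.9, 2.1]
gripper_width: 0.2
gripper_force: 5.9
```

Emit:
{"op": "send_rows", "data": {
  "targets": [
    [[0, 0, 0, 0.0004, 0.005, 0, 1], [0, 0, 0, 0, 0, 0, 1]]
  ]
}}

```text
time_s: 13.2
ee_pos: [486.6, 90.4, 108.1]
ee_rot: [-180.0, 0.4, 85.6]
force: [0.1, -16.3, 2.9]
gripper_width: 0.6
gripper_force: 7.7
```

Contact with the blade came at TCP y = 90.4. I pressed a few steps too far, up to 16 N, so I'm backing off now and going to the back of the stop.

Emit:
{"op": "send_rows", "data": {
  "targets": [
    [[0, 0, 0, -0.0016, -0.02, 0, 1], [0, 0, 0, -0.0048, -0.06, 0, 1], [0, 0, 0, 0, 0, 0.09, 1], [0, 0, 0, 0, 0, 0.18, 1], [0, 0, 0, 0, 0, 0.18, 1], [0, 0, 0, 0, 0, 0.18, 1], [0, 0, 0, 0, 0, 0.18, 1], [0, 0, 0, 0, 0, 0.18, 1], [0, 0, 0, 0.015, -0.16, 0, 1], [0, 0, 0, 0.015, -0.16, 0, 1], [0, 0, 0, 0.015, -0.16, 0, 1], [0, 0, 0, 0.015, -0.16, 0, 1]]
  ]
}}

```text
time_s: 14.4
ee_pos: [497.6, -50.9, 306.1]
ee_rot: [179.9, -0.1, 85.5]
force: [0.2, -0.2, 0.5]
gripper_width: 0.5
gripper_force: 0.0
```

Emit:
{"op": "send_rows", "data": {
  "targets": [
    [[0, 0, 0, 0.015, -0.16, 0, 1], [0, 0, 0, 0.015, -0.16, 0, 1], [0, 0, 0, 0, 0, 0, 1], [0, 0, 0, 0, 0, 0, 1]]
  ]
}}

```text
time_s: 14.8
ee_pos: [503.5, -114.1, 305.8]
ee_rot: [-180.0, -0.1, 85.4]
force: [0.4, 0.3, 0.1]
gripper_width: 0.6
gripper_force: 0.0
```

```bash
python3 - <<'E'
from h import *
np.set_printoptions(precision=1,suppress=True)
print(env.state()["ee_pos"],env.state()["ee_rot"],env.state()["qpos"])
p,d=optics.grab_frame("top"); C=cloud("top",d); o=np.array([521.2,294.3])
S=np.stack([(C[...,0]-o[0])*.9968-(C[...,1]-o[1])*.0802,(C[...,0]-o[0])*.0802+(C[...,1]-o[1])*.9968,C[...,2]],-1)
m=(S[...,2]>150)&(S[...,2]<180)&(S[...,1]<-250)&(S[...,1]>-420)&(S[...,0]>-15)&(S[...,0]<55)
print("carriage",np.percentile(S[m],[1,50,99],axis=0),m.sum())
# batten top z 120-136, front of fence
b=(abs(S[...,2]-129)<9)&(S[...,0]<-4)&(S[...,0]>-60)&(S[...,1]<0)&(S[...,1]>-215)
v,u=np.nonzero(b); cv2.imwrite("pics/m3.png",cv2.resize(p[225:285,220:380],(800,300),interpolation=0)[:,:,::-1])
B=S[b]; print(b.sum())
for y in range(-190,0,20):
    q=B[(B[:,1]>y)&(B[:,1]<y+20)]; print(y,len(q),q[:,0].min().round(1),q[:,0].max().round(1)) if len(q) else 0
print("right end",np.sort(B[:,1])[:8])
E
```

```text
[ 503.5 -114.1  305.8] [-180.    -0.1   85.4] [-14.1  10.4  87.4   0.1  82.3  -9.5]
carriage [[ -14.2 -370.2  152.9]
 [  17.6 -339.3  170. ]
 [  49.7 -291.8  175.6]] 463
590
-190 61 -29.1 -5.0
-170 61 -29.9 -4.2
-150 63 -28.8 -4.3
-130 62 -29.9 -4.3
-110 65 -30.3 -4.1
-90 62 -30.2 -4.0
-70 66 -30.2 -4.1
-50 62 -29.8 -5.3
-30 64 -30.1 -4.1
-10 24 -28.7 -5.4
right end [-188.5 -188.2 -188.  -187.8 -187.6 -187.5 -187.4 -187.2]
```

View pics/m3.png

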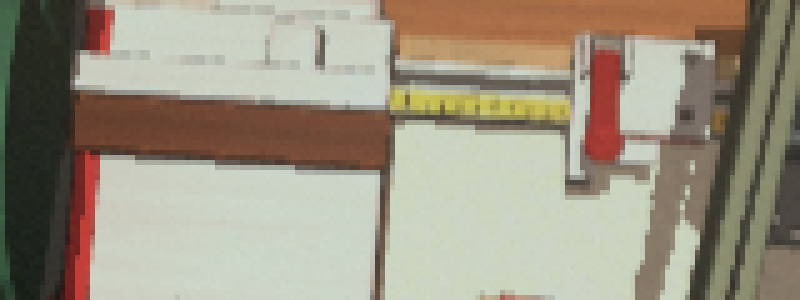

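The batten is flush along the fence and its left end is at the blade (crop col ~75). Its right end is at crop col 388, and the stop face is at col ~568.

Emit:
{"op": "send_rows", "data": {
  "targets": [
    [[0, 0, 0, 0, 0, -0.158, 1], [0, 0, 0, 0, 0, -0.158, 1], [0, 0, 0, 0, 0, -0.158, 1], [0, 0, 0, 0, 0, -0.158, 1], [0, 0, 0, 0, 0, -0.158, 1], [0, 0, 0, 0, 0, 0, 1], [0, 0, 0, 0.0032, 0.04, 0, 1], [0, 0, 0, 0.0016, 0.02, 0, 1], [0, 0, 0, 0.0016, 0.02, 0, 1], [0, 0, 0, 0.0016, 0.02, 0, 1], [0, 0, 0, 0.0016, 0.02, 0, 1], [0, 0, 0, 0, 0, 0, 1]]
  ]
}}

```text
time_s: 16.05
ee_pos: [506.3, -90.0, 148.9]
ee_rot: [179.9, 0.0, 85.5]
force: [0.4, -2.6, 1.9]
gripper_width: 0.6
gripper_force: 1.2
```

Emit:
{"op": "send_rows", "data": {
  "targets": [
    [[0, 0, 0, 0.0024, 0.03, 0, 1], [0, 0, 0, 0.0024, 0.03, 0, 1], [0, 0, 0, 0.0024, 0.03, 0, 1], [0, 0, 0, 0.0024, 0.03, 0, 1], [0, 0, 0, 0.0024, 0.03, 0, 1], [0, 0, 0, 0.0024, 0.03, 0, 1], [0, 0, 0, 0.0024, 0.03, 0, 1], [0, 0, 0, 0, 0, 0, 1]]
  ]
}}

```text
time_s: 16.85
ee_pos: [508.5, -46.4, 147.6]
ee_rot: [-179.9, -0.1, 85.5]
force: [0.4, -1.0, -0.3]
gripper_width: 0.6
gripper_force: 0.3
```

Emit:
{"op": "send_rows", "data": {
  "targets": [
    [[0, 0, 0, 0.0024, 0.03, 0, 1], [0, 0, 0, 0.0024, 0.03, 0, 1], [0, 0, 0, 0.0024, 0.03, 0, 1], [0, 0, 0, 0.0024, 0.03, 0, 1], [0, 0, 0, 0.0024, 0.03, 0, 1], [0, 0, 0, 0.0024, 0.03, 0, 1], [0, 0, 0, 0.0012, 0.015, 0, 1], [0, 0, 0, 0.0008, 0.01, 0, 1], [0, 0, 0, 0, 0, 0, 1]]
  ]
}}

```text
time_s: 17.75
ee_pos: [511.7, -6.3, 147.7]
ee_rot: [-179.9, -0.0, 85.5]
force: [-1.3, -1.6, -0.8]
gripper_width: 0.7
gripper_force: 1.0
```

Emit:
{"op": "send_rows", "data": {
  "targets": [
    [[0, 0, 0, 0.0004, 0.005, 0, 1], [0, 0, 0, 0.0004, 0.005, 0, 1], [0, 0, 0, 0.0004, 0.005, 0, 1], [0, 0, 0, 0.0004, 0.005, 0, 1], [0, 0, 0, 0.0004, 0.005, 0, 1], [0, 0, 0, 0, 0, 0, 1]]
  ]
}}

```text
time_s: 18.35
ee_pos: [512.4, -1.8, 147.9]
ee_rot: [-180.0, -0.0, 85.5]
force: [-3.5, -3.8, -1.9]
gripper_width: 0.4
gripper_force: 1.8
```

Emit:
{"op": "send_rows", "data": {
  "targets": [
    [[0, 0, 0, 0.0004, 0.005, 0, 1], [0, 0, 0, 0.0004, 0.005, 0, 1], [0, 0, 0, 0.0004, 0.005, 0, 1], [0, 0, 0, 0.0004, 0.005, 0, 1], [0, 0, 0, 0.0004, 0.005, 0, 1], [0, 0, 0, 0, 0, 0, 1]]
  ]
}}

```text
time_s: 18.95
ee_pos: [513.1, 3.3, 148.0]
ee_rot: [180.0, -0.0, 85.5]
force: [-3.2, -2.8, -0.8]
gripper_width: 0.7
gripper_force: 1.7
```

Emit:
{"op": "send_rows", "data": {
  "targets": [
    [[0, 0, 0, 0.0004, 0.005, 0, 1], [0, 0, 0, 0.0004, 0.005, 0, 1], [0, 0, 0, 0, 0, 0, 1]]
  ]
}}

```text
time_s: 19.25
ee_pos: [513.3, 5.3, 148.1]
ee_rot: [180.0, -0.0, 85.5]
force: [-2.2, -2.1, -1.3]
gripper_width: 0.1
gripper_force: 1.7
```

Emit:
{"op": "send_rows", "data": {
  "targets": [
    [[0, 0, 0, 0.0002, 0.0025, 0, 1], [0, 0, 0, 0.0002, 0.0025, 0, 1], [0, 0, 0, 0.0002, 0.0025, 0, 1], [0, 0, 0, 0, 0, 0, 1]]
  ]
}}

```text
time_s: 19.65
ee_pos: [513.4, 6.7, 148.1]
ee_rot: [180.0, -0.0, 85.5]
force: [-2.5, -3.5, -1.3]
gripper_width: 0.3
gripper_force: 1.9
```

Emit:
{"op": "send_rows", "data": {
  "targets": [
    [[0, 0, 0, 0.0002, 0.0025, 0, 1], [0, 0, 0, 0, 0, 0, 1]]
  ]
}}

```text
time_s: 19.85
ee_pos: [513.4, 7.1, 148.1]
ee_rot: [180.0, -0.0, 85.5]
force: [-2.8, -4.3, -0.1]
gripper_width: 0.7
gripper_force: 1.9
```

Emit:
{"op": "send_rows", "data": {
  "targets": [
    [[0, 0, 0, 0.0002, 0.0025, 0, 1], [0, 0, 0, 0, 0, 0, 1]]
  ]
}}

```text
time_s: 20.05
ee_pos: [513.5, 7.7, 148.1]
ee_rot: [180.0, -0.0, 85.5]
force: [-2.8, -3.1, 0.5]
gripper_width: 0.4
gripper_force: 1.9
```

One step per call from here, stopping at the first clear rise in force.

Emit:
{"op": "send_rows", "data": {
  "targets": [
    [[0, 0, 0, 0.0002, 0.0025, 0, 1], [0, 0, 0, 0, 0, 0, 1]]
  ]
}}

```text
time_s: 20.25
ee_pos: [513.5, 8.0, 148.1]
ee_rot: [180.0, 0.0, 85.5]
force: [-2.4, -4.6, -0.1]
gripper_width: 0.5
gripper_force: 2.2
```

Emit:
{"op": "send_rows", "data": {
  "targets": [
    [[0, 0, 0, 0.0002, 0.0025, 0, 1], [0, 0, 0, 0, 0, 0, 1]]
  ]
}}

```text
time_s: 20.45
ee_pos: [513.5, 8.0, 148.1]
ee_rot: [180.0, 0.1, 85.5]
force: [-2.7, -6.0, -0.4]
gripper_width: 0.5
gripper_force: 3.0
```

Emit:
{"op": "send_rows", "data": {
  "targets": [
    [[0, 0, 0, 0.0002, 0.0025, 0, 1], [0, 0, 0, 0, 0, 0, 1], [0, 0, 0, 0, 0, 0, 1]]
  ]
}}

```text
time_s: 20.75
ee_pos: [513.5, 8.0, 148.1]
ee_rot: [180.0, 0.1, 85.5]
force: [-3.8, -7.6, 0.4]
gripper_width: 0.2
gripper_force: 3.8
```

Emit:
{"op": "send_rows", "data": {
  "targets": [
    [[0, 0, 0, -0.002, -0.025, 0, 1], [0, 0, 0, -0.004, -0.05, 0, 1], [0, 0, 0, 0, 0, 0.15, 1], [0, 0, 0, 0, 0, 0.15, 1], [0, 0, 0, 0, 0, 0.15, 1], [0, 0, 0, 0, 0, 0.15, 1], [0, 0, 0, 0, 0, 0.15, 1], [0, 0, 0, 0.022, 0.091, 0, 1], [0, 0, 0, 0.022, 0.091, 0, 1], [0, 0, 0, 0.022, 0.091, 0, 1], [0, 0, 0, 0.022, 0.091, 0, 1], [0, 0, 0, 0.022, 0.091, 0, 1]]
  ]
}}

```text
time_s: 21.95
ee_pos: [535.0, 86.1, 298.3]
ee_rot: [179.9, -0.1, 85.5]
force: [0.2, 0.1, -0.2]
gripper_width: 0.7
gripper_force: 0.0
```

Emit:
{"op": "send_rows", "data": {
  "targets": [
    [[0, 0, 0, 0, 0, 0, 1], [0, 0, 0, 0, 0, 0, 1]]
  ]
}}

```text
time_s: 22.15
ee_pos: [534.5, 85.1, 298.0]
ee_rot: [180.0, -0.0, 85.5]
force: [0.1, -0.4, -0.7]
gripper_width: 0.5
gripper_force: 0.0
```

```bash
python3 - <<'E'
from h import *
np.set_printoptions(precision=1,suppress=True)
e=np.array(env.state()["ee_pos"]); print(e,env.state()["ee_rot"]); o=np.array([521.2,294.3])
sx=lambda P:((P[0]-o[0])*.9968-(P[1]-o[1])*.0802,(P[0]-o[0])*.0802+(P[1]-o[1])*.9968,P[2])
print(np.array(sx(e)))
p,d=optics.grab_frame("side")
C=cloud("side",d); X=C.astype(float); q=p.astype(int); red=(q[...,0]>150)&(q[...,1]<80)&(q[...,2]<80)&(C[...,2]>185)
if red.any():
    P=np.array([sx(c) for c in C[red]]); print(len(P),np.percentile(P,[2,50,98],axis=0))
cv2.imwrite("pics/m4.png",cv2.resize(p[150:290,230:400],(728,600),interpolation=3)[:,:,::-1])
E
```

```text
[534.5  85.1 298. ] [180.   -0.   85.5]
[  30.1 -207.5  298. ]
65 [[-164.2 -218.6  197.8]
 [  -0.8 -213.8  226.3]
 [  31.4    6.6  249. ]]
```

View pics/m4.png

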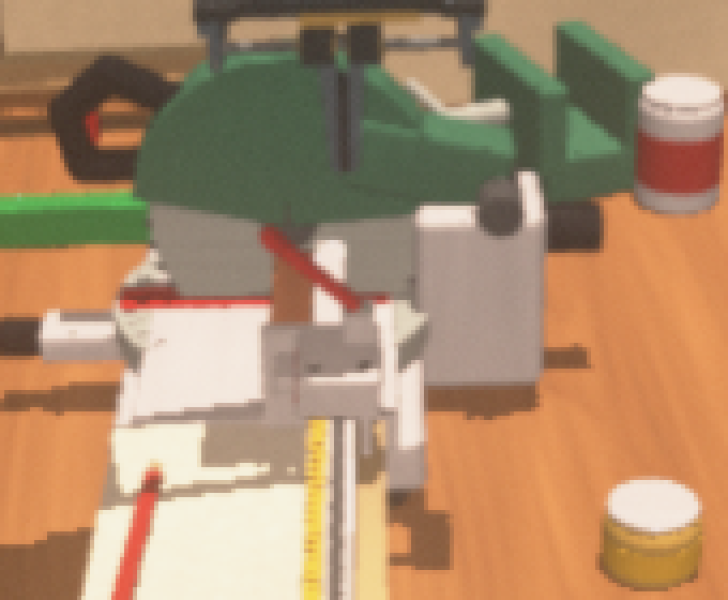

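The lever is still raised at crop (310,265), the fingertips are above it at (343,170), and the stop meets the batten end at (290,325).

Emit:
{"op": "send_rows", "data": {
  "targets": [
    [[0, 0, 0, 0, 0, -0.1, 1], [0, 0, 0, 0, 0, -0.1, 1], [0, 0, 0, -0.025, 0.002, -0.02, 1], [0, 0, 0, -0.025, 0.002, -0.02, 1], [0, 0, 0, -0.025, 0.002, -0.02, 1], [0, 0, 0, -0.0237, 0.0019, -0.0148, 1], [0, 0, 0, -0.0237, 0.0019, -0.0148, 1], [0, 0, 0, -0.0207, 0.0017, -0.0183, 1], [0, 0, 0, -0.0207, 0.0017, -0.0183, 1], [0, 0, 0, 0, 0, 0, 1]]
  ]
}}

```text
time_s: 23.2
ee_pos: [501.0, 87.8, 232.7]
ee_rot: [180.0, -0.0, 85.5]
force: [0.8, -0.3, 0.2]
gripper_width: 0.2
gripper_force: 0.0
```

Emit:
{"op": "send_rows", "data": {
  "targets": [
    [[0, 0, 0, -0.018, 0.0014, -0.021, 1], [0, 0, 0, -0.018, 0.0014, -0.021, 1], [0, 0, 0, -0.0145, 0.0012, -0.024, 1], [0, 0, 0, -0.0145, 0.0012, -0.024, 1], [0, 0, 0, 0, 0, 0, 1]]
  ]
}}

```text
time_s: 23.7
ee_pos: [487.7, 88.8, 213.7]
ee_rot: [-179.9, 0.0, 85.5]
force: [-0.1, -0.1, 0.3]
gripper_width: 0.3
gripper_force: 0.0
```

Emit:
{"op": "send_rows", "data": {
  "targets": [
    [[0, 0, 0, -0.0102, 0.0008, -0.0255, 1], [0, 0, 0, -0.0102, 0.0008, -0.0255, 1], [0, 0, 0, -0.0047, 0.0004, -0.0185, 1], [0, 0, 0, 0, 0, 0, 1]]
  ]
}}

```text
time_s: 24.1
ee_pos: [483.1, 89.1, 200.0]
ee_rot: [-179.9, 0.0, 85.5]
force: [0.7, 0.8, -0.3]
gripper_width: 0.3
gripper_force: 0.0
```

Emit:
{"op": "send_rows", "data": {
  "targets": [
    [[0, 0, 0, 0, 0, -0.01, 1], [0, 0, 0, 0, 0, -0.01, 1], [0, 0, 0, 0, 0, 0, 1]]
  ]
}}

```text
time_s: 24.4
ee_pos: [483.2, 89.1, 196.8]
ee_rot: [-180.0, 0.0, 85.5]
force: [-0.2, 0.1, 1.4]
gripper_width: 0.9
gripper_force: 0.8
```

Emit:
{"op": "send_rows", "data": {
  "targets": [
    [[0, 0, 0, 0, 0, -0.0075, 1], [0, 0, 0, 0, 0, -0.0075, 1], [0, 0, 0, 0, 0, 0, 1]]
  ]
}}

```text
time_s: 24.7
ee_pos: [483.3, 89.2, 196.2]
ee_rot: [179.9, -0.0, 85.5]
force: [-5.2, -0.2, 16.2]
gripper_width: 0.6
gripper_force: 7.8
```

```bash
python3 - <<'E'
from h import *
p,d=optics.grab_frame("side")
cv2.imwrite("pics/m5.png",cv2.resize(p[180:270,250:360],(733,600),interpolation=3)[:,:,::-1])
E
```

```text
(no output)
```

View pics/m5.png

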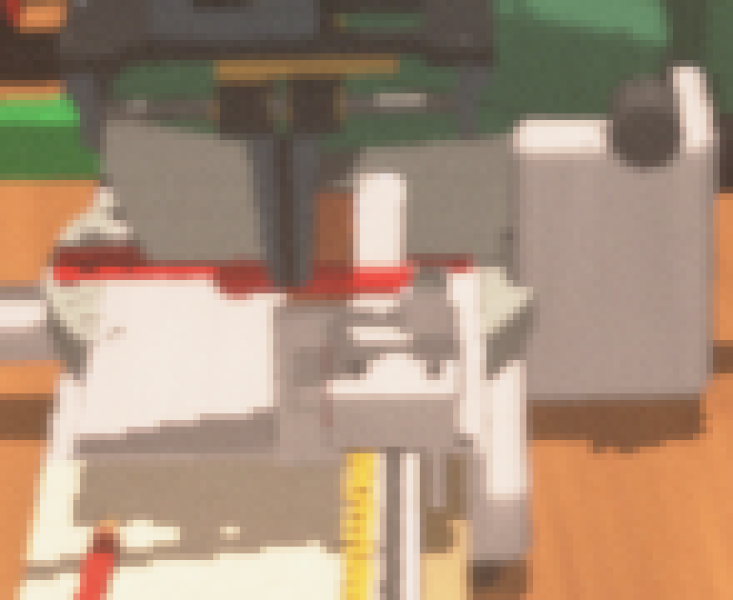

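The lever is level under the fingertips at crop (235–405, 280), hard against its end stop at 16 N, and the height matches fully down. Lifting off.

Emit:
{"op": "send_rows", "data": {
  "targets": [
    [[0, 0, 0, 0, 0, 0.03, 1], [0, 0, 0, 0, 0, 0.12, 1], [0, 0, 0, 0, 0, 0.2, 1], [0, 0, 0, 0, 0, 0.2, 1], [0, 0, 0, 0, 0, 0.2, 1], [0, 0, 0, -0.15, -0.2, 0, 1], [0, 0, 0, -0.15, -0.2, 0, 1], [0, 0, 0, -0.15, -0.2, 0, 1], [0, 0, 0, -0.15, -0.2, 0, 1], [0, 0, 0, 0, -0.2, 0, 1], [0, 0, 0, 0, 0, 0, 1], [0, 0, 0, 0, 0, 0, 1]]
  ]
}}

```text
time_s: 25.95
ee_pos: [363.6, -111.4, 343.6]
ee_rot: [180.0, -0.0, 85.3]
force: [-0.5, 1.1, 0.8]
gripper_width: 0.6
gripper_force: 0.0
```

```bash
python3 - <<'E'
from h import *
p,d=optics.grab_frame("top");s,_=optics.grab_frame("side")
A=cv2.resize(p[225:285,220:380],(800,300),interpolation=0); B=cv2.resize(s[190:262,250:352],(425,300),interpolation=3)
cv2.imwrite("pics/m6.png",np.vstack([A,np.pad(B,((0,0),(0,375),(0,0)))])[:,:,::-1]); print(env.state()["ee_pos"],env.state()["time_s"])
E
```

```text
[ 363.83852207 -110.23171046  343.6214097 ] 26.05
```

View pics/m6.png

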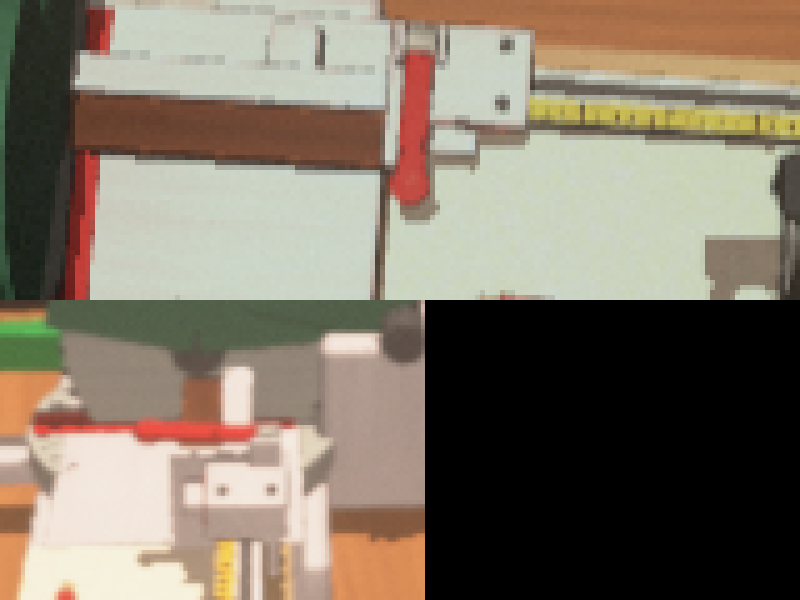

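The batten is flush, with its left end at the blade (col 75), the stop touches its right end (col 386), and the lever is down (410,130).

```bash
python3 -c "
from workcell import env; print(env.job_done())"
```

```text
the job is handed in; nothing more can be done
None
```

I've handed the job in: the batten is flush on the fence and at the blade, the stop touches its right end, and the lever is fully down. However, I pressed the batten against the blade at about 16 N for a moment before backing off.

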